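# Clear the positioning jig and hold the test block home against its stops

## Robot

A 6-joint arm with a two-finger parallel gripper is mounted at the origin on the work surface. World frame = base frame: x ahead of the robot, y to its left, z up, the work surface at z = 0. Lengths are in m, angles in rad, forces in N, time in s.
With the tool pointing down it reaches from about 0.375 to 0.9 m from the base axis. Payload 3.1 kg.
Tool frame: the origin (TCP) lies midway between the tips of the shut fingers; the grasp point (between the pads) lies 19 mm behind it; z points along the fingers, y is the line along which they close (so a half turn about z gives the same grasp; the last joint's range is limited). The gripper opens to 85 mm and grips with 20 to 120 N. Pads are 22 mm wide; open, the fingers measure 114 mm over their backs; the gripper's body (76 mm by 85 mm) begins 54 mm behind the grasp point. The pads swing forward as they close: fully open they stand 13 mm farther back than shut.
Start: joints at [-1.306, 0.527, 1.433, -0, 1.181, -0.178], TCP at [0.268, -0.564, 0.231] pointing down, gripper open.
Joint ranges: [-3.08, 3.08], [-0.75, 2.2], [0.22, 2.44], [-1.43, 4.57], [0, 2.65], [-2.85, 2.85]. Speed limits (rad/s): [2.79, 2.79, 3.14, 3.14, 3.14, 3.14].

## Interface

Orientations are given as a unit quaternion [x, y, z, w].
In Python, from bench import manip gives the robot as it stands.
- The arm moves only by the tool jog_arm, never from a script. Its argument "increments" is a list of rows, each a list of 3 entries, a list of its own where there are three numbers: the shift along the world's x, y, z in m, then the turn, a rotation vector about the world's x, y, z in rad, then the opening, from 0 (shut) to 1 (fully open). A call has 1 to 8 rows; each row shifts and turns the commanded pose from where the row before left it; what a row does not reach is not made up. A row lasts 1/10 s, in which the tool goes at most 50 mm and 8.59 degrees, less where a joint would pass 70% of its speed; a pose out of reach is approached as far as the arm can. A call with a gripper value outside its range is refused whole. The fingers move at their own pace and stop on an object; "newtons" is the grip in N (left out, the last holds). Time passes only in rows, so rows that do not move let the fingers close. It gives the time, the measured TCP pose, the force, the opening and the grip force at its end, in the units of the state.
- manip.read_state(): the state, without advancing time (a new reading comes with each control period).
- manip.snapshot(name): name is "side" or "top" or "wrist"; returns a dict with "pixels" (384x512x3 uint8, blue, green, red), "intrinsics" (3x3 intrinsics, pixels), "T" (4x4, takes a point from camera to world coordinates). Camera axes: x right, y up, looking along -z (the intrinsics and any distortion apply to the point x, -y, -z); pixel columns grow to the right and rows downward; lengths in m; the calibration is good to about 2 mm. A picture is of the moment at which its call begins. There is no depth.
- manip.hand_in(): hands the job in; it is judged then, once.
The state is a dict: "t": time; "joints": joint angles; "qd": joint speeds; "joint_torque": joint torques, N m; "ee_pos": TCP position; "eef_rot": TCP orientation; "force": force on the tool from outside, world axes, zero at the start; "torque": the same for the moment, N m; "gripper_width": finger opening in m; "grip_force": force on a finger pad.
Only numpy, scipy, OpenCV 4.12 (cv2) and the standard library are available. Lean on these libraries where they do the work, as an engineer would, in place of code of your own. Each camera call takes 0.05 s, during which the arm holds its last target. There are 200 camera calls.

## Task

Clear the two finished test pieces off the steel jig plate and sort them into the grey trays: the round piece into the tray that already holds a round one, the square bar into the tray that already holds a bar. Then lay the aluminium test block flat on the plate, press it fully home into the corner with its long side against the two side stops and its end against the end stop, and finish while still pressing it firmly against the side stops and the end stop at once: do not let go. Leave the screwdriver, the small jar and the dark steel ring on the bench where they are.

Things in the scene. Friction and masses are not known exactly. Their poses are not given: they have to be found in the camera images.
- jig: The positioning jig, fixed to the bench: a dark steel plate 170 mm (its x) by 220 mm (its y), 12 mm thick, with three bare steel stops on it. Origin at the centre of the plate's underside, z up. Two side stops stand near its +x edge and one end stop near its +y edge; all rise 28 mm above the plate. Nothing stands at its -x and -y edges. Plate and stops are ground smooth (friction about 0.2).
- jig_corner (a point): The corner that the stops define, on the plate's upper face: the point where the plane of the side stops' faces meets the plane of the end stop's face (no metal stands at the point itself). Axes as the jig's. It lies at (+50, +80, +12) mm from the jig's origin. A block that is fully home fills the -x, -y side of it: with the long side on the side stops and the end on the end stop its centre is at (-22, -55, +20) mm from this point.
- side_stops: The two side stops, one fixed part; its frame is the jig's frame. Each is a post 14 mm (x) by 12 mm (y), its contact face looking to the jig's -x in the plane x = +50 mm of the jig; post centres at y = -18 and +68 mm of the jig. The 74 mm gap between the posts leaves room for one gripper finger.
- end_stop: The single end stop, fixed; its frame is the jig's frame. A post 22 mm (x) by 14 mm (y), its contact face looking to the jig's -y in the plane y = +80 mm of the jig; centre at x = +23 mm of the jig.
- block_center (a point): Centre of the aluminium test block, 110 x 44 x 40 mm (x long, y wide, z high), about 0.45 kg, the largest specimen, lying flat and loose on the bench between robot and jig with its long side roughly along world y. Point half-way up (20 mm above its underside); x along its length, z up. Either end and either long side may go to the stops.
- block: The same test block; origin at the centre of its underside.
- slug_center (a point): Centre of the round test piece: a steel cylinder 36 mm in diameter, 50 mm tall, about 0.38 kg, standing upright and loose on the jig plate. Point half-way up; z along its axis.
- slug: The same round test piece; origin at the centre of its underside.
- bar_center (a point): Centre of the square test bar: steel, 80 x 18 x 18 mm (x along its length), about 0.2 kg, lying loose on the jig plate roughly along the jig's y. Point half-way up (9 mm above its underside).
- bar: The same square bar; origin at the centre of its underside.
- tray_round: Grey open tray, fixed to the bench, 200 mm (its x) by 150 mm (its y), 40 mm high, walls and floor 4 mm: the one in which another identical round piece already stands, in its -x half, about 55 mm from the centre. The +x half is free. Origin at the centre of the underside. It may be the left or the right tray.
- tray_bar: The same kind of tray, fixed: the one in which another identical square bar already lies, along the tray's y in its -x half, about 55 mm from the centre. The +x half is free. Origin at the centre of the underside.
- screwdriver_mid (a point): A bystander to leave alone. Red-handled screwdriver lying on the bench, up to about 200 mm long; point near its middle.
- jar_mid (a point): A bystander to leave alone. Small jar, 52 mm in diameter, 60 mm tall; its centre.
- collar_mid (a point): A bystander to leave alone. Dark steel ring, 40 mm in diameter, 18 mm high; its centre.

How it is judged:
By the outcome, as a careful person would: the job done as asked, in the order asked, and still so for the second after the job is handed in, while the arm keeps its last pose, push and grip.
It also fails if it takes over 72 s, if anything falls off the work surface, if the arm or the gripper's body presses on something with over 40 N, if the wrist force passes 120 N, or if a joint passes its speed limit or range.

## Working session

There is one attempt and no reset: what is moved stays moved. The work goes in short steps, Python scripts to look and compute and a tool call to move; the robot and the scene stay as the last step left them, time stands still between calls to the robot, and variables do not carry over. Pictures are saved under pics/ and viewed, at most 10 in all, crops included, and the job is handed in when it is done.

Besides the shell and the picture viewer there is one more tool, called after ">>>" by a JSON object that holds its "name" and its "arguments", one argument or row to a line. jog_arm: Moves the arm, as the interface text tells. Its arguments: {"type":"object","properties":{"increments":{"type":"array","items":{"type":"array"}},"newtons":{"type":"number"}},"required":["increments"]}

```bash
mkdir -p pics; ls
cat > h.py <<'E'
import numpy as np, cv2, json
from bench import manip
def snap(n,f):
    s=manip.snapshot(n); cv2.imwrite('pics/'+f+'.png',s['pixels'])
    np.savez('pics/'+f+'.npz',K=s['intrinsics'],T=s['T']); return s
def ray(f,u,v,z):
    d=np.load('pics/'+f+'.npz');K=d['K'];T=d['T']
    x=np.linalg.solve(K,[u,v,1.]); c=T[:3,:3]@[x[0],-x[1],-x[2]]; o=T[:3,3]
    return (o+c*(z-o[2])/c[2]).round(4)
def proj(f,p):
    d=np.load('pics/'+f+'.npz');K=d['K'];T=d['T']
    c=T[:3,:3].T@(np.array(p)-T[:3,3]); q=K@[c[0],-c[1],-c[2]]; return (q[:2]/q[2]).round(1)
E
python3 - <<'E'
from h import *
for n in ['top','side']:
    s=snap(n,n+'0'); print({k:v for k,v in s.items() if k!='pixels'})
a=cv2.imread('pics/top0.png'); cv2.imwrite('pics/top0b.png',cv2.resize(a,(800,600),interpolation=3))
print(manip.read_state())
E
```

```text
pics
{'intrinsics': array([[382.1410037 ,   0.        , 255.66396759],
       [  0.        , 382.1410037 , 190.21351295],
       [  0.        ,   0.        ,   1.        ]]), 'T': array([[-0.01339059,  0.98599169, -0.16625609,  0.35970695],
       [-0.99990926, -0.01295902,  0.0036804 ,  0.00908694],
       [ 0.00147433,  0.16629029,  0.98607574,  1.00014118],
       [ 0.        ,  0.        ,  0.        ,  1.        ]])}
{'intrinsics': array([[479.72581352,   0.        , 257.15891371],
       [  0.        , 479.72581352, 197.4034439 ],
       [  0.        ,   0.        ,   1.        ]]), 'T': array([[-0.69161918,  0.38738367, -0.6095874 , -0.40187956],
       [-0.72211556, -0.38788803,  0.57279315,  0.89107111],
       [-0.01456095,  0.83634728,  0.54800658,  0.90228844],
       [ 0.        ,  0.        ,  0.        ,  1.        ]])}
{'t': 0.1, 'joints': array([-1.30552708e+00,  5.28360012e-01,  1.43378072e+00, -2.71993844e-05,
        1.18140932e+00, -1.78507173e-01]), 'qd': array([-0.00021646, -0.00200175, -0.00383215, -0.00146255,  0.00057823,
        0.00075612]), 'joint_torque': array([ 2.87914690e-04, -4.43301594e+01, -1.78586769e+01, -1.38316791e-04,
        3.80081590e-03, -2.27454092e-05]), 'ee_pos': array([ 0.26818835, -0.56381592,  0.2304375 ]), 'eef_rot': array([ 9.75482041e-01,  2.20076873e-01, -5.50085153e-05, -9.77235132e-04]), 'force': array([-0.15886268,  0.88985364,  0.58042605]), 'torque': array([0.04227746, 0.04951149, 0.00705689]), 'grip_force': 0.0, 'gripper_width': 0.08550227228618083}
```

View pics/top0b.png

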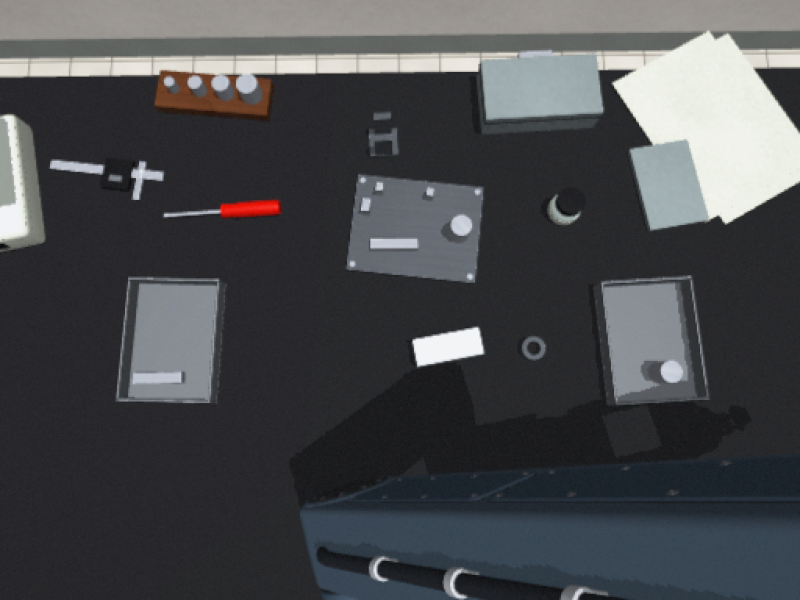

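View pics/side0.png

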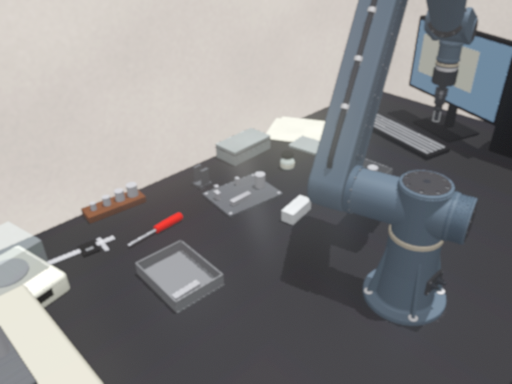

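The top view (800 px wide) shows the bar tray on the left with a bar at (158,378), and the round tray on the right with a slug at (671,371). The jig plate corners are at (359,175), (483,187), (475,282) and (347,268). On the plate are the slug (461,226) and the bar (394,244); the block is at (448,346), the ring at (533,348) and the jar at (566,206). The side view confirms this layout. I'll enlarge the jig area next.

Run:
```python
from h import *
a=cv2.imread('pics/top0.png')[105:240,215:355]; cv2.imwrite('pics/crop.png',cv2.resize(a,None,fx=4.4,fy=4.4,interpolation=cv2.INTER_CUBIC))
s=.64
R=lambda u,v,z:ray('top0',u*s,v*s,z)
print('plate',[R(u,v,.012) for u,v in [(359,175),(483,187),(475,282),(347,268)]])
print('slug',R(461,223,.062),'bar',R(394,243,.03),'block',[R(u,v,.04) for u,v in [(413,341),(480,328),(484,352),(417,365)]])
print('traybar',[R(u,v,.04) for u,v in [(128,278),(220,278),(216,403),(117,401)]])
print('trayround',[R(u,v,.04) for u,v in [(600,283),(691,277),(708,398),(607,403)]])
print('slug2',R(671,369,.054),'bar2',R(158,377,.022),'jar',R(570,203,.06),'collar',R(533,347,.018))
```

```text
plate [array([0.7426, 0.0729, 0.012 ]), array([ 0.718 , -0.1419,  0.012 ]), array([ 0.5506, -0.1223,  0.012 ]), array([0.5776, 0.0935, 0.012 ])]
slug [ 0.6391 -0.0962  0.062 ] bar [0.6154 0.0134 0.03  ] block [array([ 0.4498, -0.0153,  0.04  ]), array([ 0.4694, -0.124 ,  0.04  ]), array([ 0.4306, -0.1291,  0.04  ]), array([ 0.4112, -0.0211,  0.04  ])]
traybar [array([0.5594, 0.4499, 0.04  ]), array([0.5574, 0.2992, 0.04  ]), array([0.3556, 0.2981, 0.04  ]), array([0.3608, 0.4549, 0.04  ])]
trayround [array([ 0.5409, -0.3233,  0.04  ]), array([ 0.5489, -0.4734,  0.04  ]), array([ 0.353 , -0.4818,  0.04  ]), array([ 0.3473, -0.321 ,  0.04  ])]
slug2 [ 0.3989 -0.4208  0.054 ] bar2 [0.3984 0.3993 0.022 ] jar [ 0.6713 -0.2764  0.06  ] collar [ 0.4393 -0.2132  0.018 ]
```

View pics/crop.png

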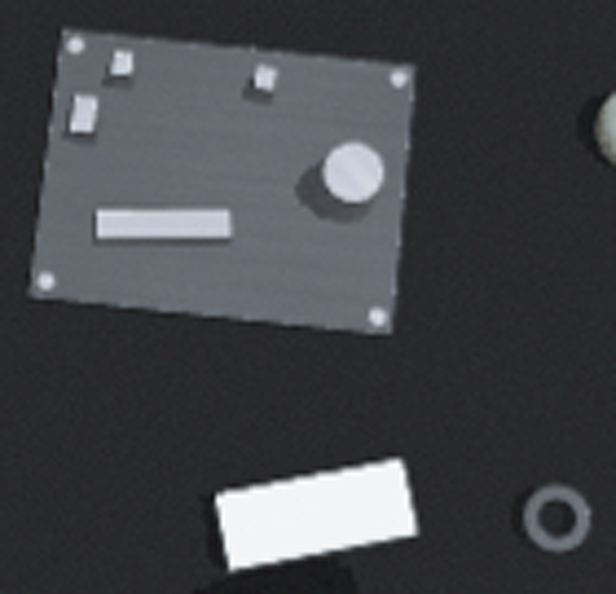

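The crop shows the plate corners at (64,30), (414,66), (391,333) and (30,297). The bar top is centred at (163,223), the slug top at (353,172), and the block corners are at (215,493), (403,459), (419,535) and (230,572). The stops are at (122,61), (265,76) and (85,112).

```bash
cat >> h.py <<'E'
def yaw(R):
    return None
E
python3 - <<'E'
from h import *
R=lambda u,v,z:ray('top0',215+(u+.5)/4.4-.5,105+(v+.5)/4.4-.5,z)
P=np.array([R(*p,.012) for p in [(64,30),(414,66),(391,333),(30,297)]])
print('plate',P, 'c',P.mean(0)); 
ym=(P[0]+P[3]-P[1]-P[2])/2; xm=(P[0]+P[1]-P[2]-P[3])/2
print('len y,x',np.linalg.norm(ym),np.linalg.norm(xm),'yaw',np.degrees(np.arctan2(-ym[0],ym[1])),np.degrees(np.arctan2(xm[1],xm[0])))
th=np.arctan2(-ym[0],ym[1]);th=(th+np.arctan2(xm[1],xm[0]))/2
c=P.mean(0);Rz=np.array([[np.cos(th),-np.sin(th)],[np.sin(th),np.cos(th)]])
for n,p in [('s+68',(122,61)),('s-18',(265,76)),('end',(85,112))]:
    q=R(*p,.04); print(n,q,'jig',Rz.T@(q-c)[:2])
B=np.array([R(*p,.04) for p in [(215,493),(403,459),(419,535),(230,572)]])
l=(B[0]+B[3]-B[1]-B[2])/2;w=(B[0]+B[1]-B[2]-B[3])/2
print('block',B.mean(0),np.linalg.norm(l),np.linalg.norm(w),'l yaw from y',np.degrees(np.arctan2(-l[0],l[1])))
b=np.array([R(*p,.03) for p in [(95,211),(231,207),(231,237),(95,239)]]);l=(b[0]+b[3]-b[1]-b[2])/2
print('bar',b.mean(0),np.linalg.norm(l),np.degrees(np.arctan2(-l[0],l[1])))
print('slug',R(353,172,.062),'ring',R(556,517,.018))
tc=c[:2]+Rz@[50-22,80-55]; print('block home',tc,'th',np.degrees(th))
from scipy.spatial.transform import Rotation as Ro
print(Ro.from_quat(manip.read_state()['eef_rot']).as_matrix())
E
```

```text
plate [[ 0.7443  0.0745  0.012 ]
 [ 0.7182 -0.1408  0.012 ]
 [ 0.5512 -0.1209  0.012 ]
 [ 0.576   0.0952  0.012 ]] c [ 0.647425 -0.023     0.012   ]
len y,x 0.21719620737941076 0.16887454663151574 yaw -6.729100813806923 -6.904082561481683
s+68 [0.7134 0.038  0.04  ] jig [0.05826845 0.06839947]
s-18 [ 0.703  -0.0473  0.04  ] jig [ 0.05806635 -0.01753195]
end [0.682  0.0602 0.04  ] jig [0.02445546 0.08671563]
block [ 0.44065  -0.071275  0.04    ] 0.10987038955059732 0.045054217338668726 l yaw from y 9.852404160542473
bar [0.6157   0.014675 0.03    ] 0.08085395784994079 0.5669156186552398
slug [ 0.6365 -0.0956  0.062 ] ring [ 0.4392 -0.2128  0.018 ]
block home [31.41678566 21.47691731] th -6.816591687644303
[[ 9.03132334e-01  4.29361967e-01 -5.37453341e-04]
 [ 4.29362182e-01 -9.03130430e-01  1.88233844e-03]
 [ 3.22814066e-04 -1.93076285e-03 -9.99998084e-01]]
```

>>> {"name": "jog_arm", "arguments": {
  "increments": [
    [[0.03,0.036,-0.004],[0,0,0.141],1],
    [[0.03,0.036,-0.004],[0,0,0.141],1],
    [[0.03,0.036,-0.004],[0,0,0.141],1],
    [[0.03,0.036,-0.004],[0,0,0.141],1],
    [[0.03,0.036,-0.004],[0,0,0.141],1],
    [[0.03,0.036,-0.004],[0,0,0.141],1],
    [[0.03,0.036,-0.004],[0,0,0.141],1],
    [[0.03,0.036,-0.004],[0,0,0.141],1]
  ]
}}

```text
t: 0.9
ee_pos: [0.5092, -0.2746, 0.1988]
eef_rot: [0.705, 0.709, -0.0, -0.0]
force: [0.5, -0.3, -0.1]
gripper_width: 0.0857
grip_force: 0.0
```

>>> {"name": "jog_arm", "arguments": {
  "increments": [
    [[0.03,0.04,-0.005],[0,0,0],1],
    [[0.03,0.04,-0.005],[0,0,0],1],
    [[0.03,0.04,-0.005],[0,0,0],1],
    [[0.03,0.04,-0.005],[0,0,0],1],
    [[0.008,0.02,0],[0,0,0],1],
    [[0,0,0],[0,0,0],1],
    [[0,0,0],[0,0,0],1]
  ]
}}

```text
t: 1.6
ee_pos: [0.6353, -0.0969, 0.1789]
eef_rot: [0.706, 0.708, -0.001, -0.0]
force: [-0.6, -0.1, 0.0]
gripper_width: 0.0854
grip_force: 0.0
```

```bash
cat >> h.py <<'E'
from scipy.spatial.transform import Rotation as Ro
def st():
    s=manip.read_state(); M=Ro.from_quat(s['eef_rot']).as_matrix()
    print('t',round(s['t'],2),'p',s['ee_pos'].round(4),'yang',np.degrees(np.arctan2(M[1,1],M[0,1])).round(2),'z',M[:,2].round(3),'F',s['force'].round(1),'T',s['torque'].round(2),'w',round(s['gripper_width'],4),'g',round(s['grip_force'],1),'q',s['joints'].round(2))
E
python3 - <<'E'
from h import *
snap('wrist','w1'); st()
print(proj('w1',[.6365,-.0956,.062]),proj('w1',[.6157,.0147,.03]),proj('w1',[.703,-.0473,.04]))
a=cv2.imread('pics/w1.png');
E
```

```text
t 1.65 p [ 0.6352 -0.0978  0.1791] yang 0.05 z [-0.001 -0.    -1.   ] F [-1.4 -0.6 -0.7] T [0.05 0.02 0.04] w 0.0857 g 0.0 q [-0.33  0.61  1.43 -0.    1.1  -0.33]
[255.9 185.3] [233.5  59.8] [325.8 130.2]
```

View pics/w1.png

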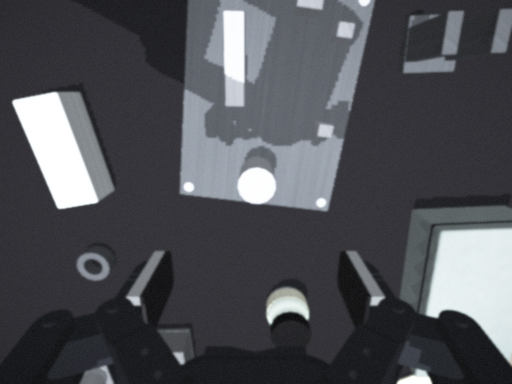

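Slug seen at (257,186), where I predicted (256,185), and the bar matches too. I'm descending to grip the slug.

>>> {"name": "jog_arm", "arguments": {
  "increments": [
    [[0.0005,0.001,-0.04],[0,0,0],1],
    [[0,0,-0.04],[0,0,0],1],
    [[0,0,-0.04],[0,0,0],1],
    [[0,0,-0.025],[0,0,0],1],
    [[0,0,-0.012],[0,0,0],1],
    [[0,0,0],[0,0,0],0.2],
    [[0,0,0],[0,0,0],0.0],
    [[0,0,0],[0,0,0],0.0]
  ],
  "newtons": 60
}}

```text
t: 2.45
ee_pos: [0.6376, -0.0971, 0.0244]
eef_rot: [0.707, 0.707, 0.001, 0.002]
force: [0.4, 0.6, 0.4]
gripper_width: 0.0439
grip_force: 0.0
```

>>> {"name": "jog_arm", "arguments": {
  "increments": [
    [[0,0,0],[0,0,0],0],
    [[0,0,0],[0,0,0],0],
    [[0,0,0],[0,0,0],0],
    [[0,0,0],[0,0,0],0]
  ]
}}

```text
t: 2.85
ee_pos: [0.6378, -0.0968, 0.0246]
eef_rot: [0.707, 0.708, 0.001, 0.002]
force: [-1.1, -0.8, 6.5]
gripper_width: 0.035
grip_force: 60.2
```

>>> {"name": "jog_arm", "arguments": {
  "increments": [
    [[0,0,0.03],[0,0,0],0],
    [[0,0,0.045],[0,0,0],0],
    [[0,0,0.045],[0,0,-0.13],0],
    [[-0.017,-0.04,0.01],[0,0,-0.144],0],
    [[-0.017,-0.04,0],[0,0,-0.144],0],
    [[-0.017,-0.04,0],[0,0,-0.144],0],
    [[-0.017,-0.04,0],[0,0,-0.144],0],
    [[-0.017,-0.04,0],[0,0,-0.144],0]
  ]
}}

```text
t: 3.65
ee_pos: [0.5499, -0.2969, 0.1521]
eef_rot: [0.937, 0.351, -0.0, -0.001]
force: [0.5, -0.4, -3.5]
gripper_width: 0.0347
grip_force: 60.8
```

>>> {"name": "jog_arm", "arguments": {
  "increments": [
    [[-0.017,-0.04,0],[0,0,-0.144],0],
    [[-0.017,-0.04,0],[0,0,-0.144],0],
    [[-0.017,-0.021,0],[0,0,-0.144],0],
    [[0,0,0],[0,0,-0.144],0],
    [[0,0,0],[0,0,-0.144],0],
    [[0,0,0],[0,0,0],0],
    [[0,0,0],[0,0,0],0]
  ]
}}

```text
t: 4.35
ee_pos: [0.5, -0.3966, 0.152]
eef_rot: [1.0, 0.003, -0.0, -0.0]
force: [0.5, 0.2, -4.3]
gripper_width: 0.0351
grip_force: 60.8
```

Run:
```python
from h import *
st(); snap('wrist','w2')
a=np.hstack([cv2.imread('pics/w2.png'),snap('top','top2')['pixels'][150:290,360:480].repeat(2,0).repeat(2,1)[:384] if 0 else cv2.resize(snap('top','top2')['pixels'][150:300,360:475],(288,384))])
cv2.imwrite('pics/w2c.png',a)
```

```text
t 4.35 p [ 0.5    -0.3966  0.152 ] yang -89.71 z [-0.001  0.001 -1.   ] F [ 0.5  0.2 -4.3] T [0.05 0.03 0.02] w 0.0351 g 60.8 q [-0.85  0.64  1.47  0.    1.04  0.72]
```

View pics/w2c.png

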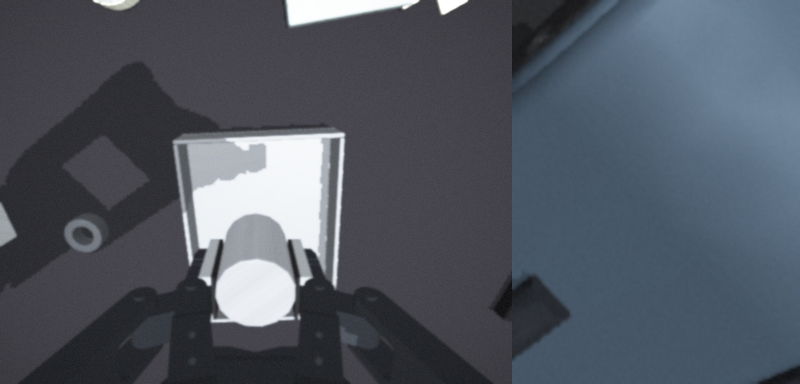

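Wrist view: the slug is held upright over the tray, with the +x wall at row 135 and a free floor ahead. The top view is blocked by the arm. I'm lowering and releasing.

>>> {"name": "jog_arm", "arguments": {
  "increments": [
    [[0,0,-0.045],[0,0,0],0],
    [[0,0,-0.045],[0,0,0],0],
    [[0,0,-0.03],[0,0,0],0],
    [[0,0,-0.01],[0,0,0],0],
    [[0,0,-0.004],[0,0,0],0],
    [[0,0,-0.001],[0,0,0],0],
    [[0,0,0],[0,0,0],0]
  ]
}}

```text
t: 5.15
ee_pos: [0.5014, -0.3983, 0.0192]
eef_rot: [1.0, 0.001, 0.001, 0.001]
force: [0.1, 0.3, -3.7]
gripper_width: 0.0347
grip_force: 60.8
```

>>> {"name": "jog_arm", "arguments": {
  "increments": [
    [[0,0,0],[0,0,0],0.65],
    [[0,0,0],[0,0,0],0.65],
    [[0,0,0],[0,0,0],0.65],
    [[0,0,0.02],[0,0,0],0.65],
    [[0,0,0.045],[0,0,0],0.65],
    [[0,0,0.045],[0,0,0],0.65],
    [[0,0,0.03],[0,0,0],1],
    [[0,0,0],[0,0,0],1]
  ]
}}

```text
t: 5.95
ee_pos: [0.5029, -0.4, 0.1638]
eef_rot: [1.0, 0.001, 0.004, 0.005]
force: [0.3, -0.7, -0.5]
gripper_width: 0.0817
grip_force: 0.0
```

Run:
```python
from h import *
st(); snap('wrist','w3')
print(proj('w3',[.5,-.398,.054]))
```

```text
t 5.95 p [ 0.5029 -0.4     0.1638] yang -89.89 z [ 0.008 -0.009 -1.   ] F [ 0.3 -0.7 -0.5] T [ 0.04 -0.    0.03] w 0.0817 g 0.0 q [-0.85  0.62  1.46  0.    1.05  0.72]
[251.5 193.8]
```

View pics/w3.png

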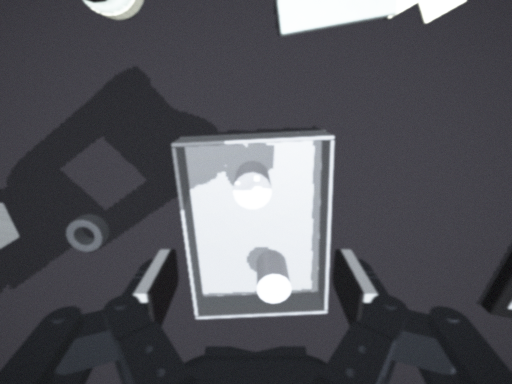

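The slug stands upright at (252,190) in the tray's free half. Next is the bar.

>>> {"name": "jog_arm", "arguments": {
  "increments": [
    [[0.0125,0.046,0],[0,0,0.144],1],
    [[0.0125,0.046,0],[0,0,0.144],1],
    [[0.0125,0.046,0],[0,0,0.144],1],
    [[0.0125,0.046,0],[0,0,0.144],1],
    [[0.0125,0.046,0],[0,0,0.144],1],
    [[0.0125,0.046,0],[0,0,0.144],1],
    [[0.0125,0.046,0],[0,0,0.144],1],
    [[0.0125,0.046,0],[0,0,0.144],1]
  ]
}}

```text
t: 6.8
ee_pos: [0.5995, -0.0271, 0.156]
eef_rot: [0.837, 0.548, -0.001, -0.001]
force: [0.6, -0.3, -1.3]
gripper_width: 0.0853
grip_force: 0.0
```

>>> {"name": "jog_arm", "arguments": {
  "increments": [
    [[0.0125,0.046,0],[0,0,0.144],1],
    [[0,0,0],[0,0,0.144],1],
    [[0,0,0],[0,0,0.144],1],
    [[0,0,0],[0,0,0],1],
    [[0,0,0],[0,0,0],1]
  ]
}}

```text
t: 7.3
ee_pos: [0.612, 0.0168, 0.1564]
eef_rot: [0.703, 0.711, -0.001, -0.001]
force: [0.4, 0.9, -0.4]
gripper_width: 0.0858
grip_force: 0.0
```

Run:
```python
from h import *
snap('wrist','w4'); st()
g=cv2.imread('pics/w4.png',0); print(proj('w4',[.6157,.0147,.03]))
u,v=proj('w4',[.6157,.0147,.03]).astype(int)
y0,x0=max(v-90,0),u-90
m=(g[y0:v+90,x0:u+90]>200).astype('uint8')
for c in cv2.findContours(m,0,1)[0]:
    if cv2.contourArea(c)>300:
        r=cv2.minAreaRect(c); bp=cv2.boxPoints(r)+[x0,y0]; print(r,[ray('w4',*p,.03) for p in bp], ray('w4',r[0][0]+x0,r[0][1]+y0,.03))
```

```text
t 7.35 p [0.6122 0.0165 0.1566] yang 0.68 z [-0.002  0.    -1.   ] F [-0.4  1.1 -0.3] T [-0.03 -0.02 -0.03] w 0.0857 g 0.0 q [-0.16  0.6   1.53  0.    1.01 -0.17]
[258.5 185.7]
((107.5, 107.5), (143.0, 143.0), 90.0) [array([0.5652, 0.0665, 0.03  ]), array([0.6955, 0.0681, 0.03  ]), array([ 0.7131, -0.0845,  0.03  ]), array([ 0.5583, -0.0864,  0.03  ])] [ 0.6328 -0.0025  0.03  ]
```

>>> {"name": "jog_arm", "arguments": {
  "increments": [
    [[0.0035,-0.002,-0.04],[0,0,0],1],
    [[0,0,-0.045],[0,0,0],1],
    [[0,0,-0.035],[0,0,0],1],
    [[0,0,-0.015],[0,0,0],1],
    [[0,0,-0.007],[0,0,0],1],
    [[0,0,0],[0,0,0],0.3],
    [[0,0,0],[0,0,0],0],
    [[0,0,0],[0,0,0],0]
  ]
}}

```text
t: 8.15
ee_pos: [0.6177, 0.0146, 0.0172]
eef_rot: [0.702, 0.712, 0.001, 0.001]
force: [-0.0, 0.2, 0.8]
gripper_width: 0.0441
grip_force: 0.0
```

>>> {"name": "jog_arm", "arguments": {
  "increments": [
    [[0,0,0],[0,0,0],0],
    [[0,0,0],[0,0,0],0],
    [[0,0,0],[0,0,0],0],
    [[0,0,0],[0,0,0],0],
    [[0,0,0],[0,0,0],0],
    [[0,0,0],[0,0,0],0]
  ]
}}

```text
t: 8.75
ee_pos: [0.6171, 0.0147, 0.0168]
eef_rot: [0.702, 0.712, 0.001, 0.001]
force: [-0.3, 0.4, 7.2]
gripper_width: 0.0164
grip_force: 61.3
```

>>> {"name": "jog_arm", "arguments": {
  "increments": [
    [[0,0,0.03],[0,0,0],0],
    [[0,0,0.045],[0,0,0],0],
    [[0,0,0.045],[0,0,0],0],
    [[-0.014,0.045,0.01],[0,0,0],0],
    [[-0.014,0.045,0],[0,0,0],0],
    [[-0.014,0.045,0],[0,0,0],0],
    [[-0.014,0.045,0],[0,0,0],0],
    [[-0.014,0.045,0],[0,0,0],0]
  ]
}}

```text
t: 9.55
ee_pos: [0.545, 0.2413, 0.1452]
eef_rot: [0.702, 0.712, -0.0, -0.0]
force: [1.1, 0.8, -2.2]
gripper_width: 0.0164
grip_force: 60.4
```

>>> {"name": "jog_arm", "arguments": {
  "increments": [
    [[-0.014,0.045,0],[0,0,0],0],
    [[-0.014,0.045,0],[0,0,0],0],
    [[-0.014,0.045,0],[0,0,0],0],
    [[0,0,0],[0,0,0],0],
    [[0,0,0],[0,0,0],0]
  ]
}}

```text
t: 10.05
ee_pos: [0.503, 0.3757, 0.1449]
eef_rot: [0.701, 0.714, -0.001, 0.0]
force: [0.2, -0.6, -1.7]
gripper_width: 0.0163
grip_force: 60.3
```

Run:
```python
from h import *
snap('wrist','w5'); st()
```

```text
t 10.1 p [0.5036 0.3745 0.1449] yang 0.93 z [-0.001 -0.001 -1.   ] F [ 0.5 -0.7 -1.9] T [ 0.   -0.03  0.01] w 0.0164 g 60.3 q [ 0.46  0.63  1.5  -0.    1.01  0.45]
```

View pics/w5.png

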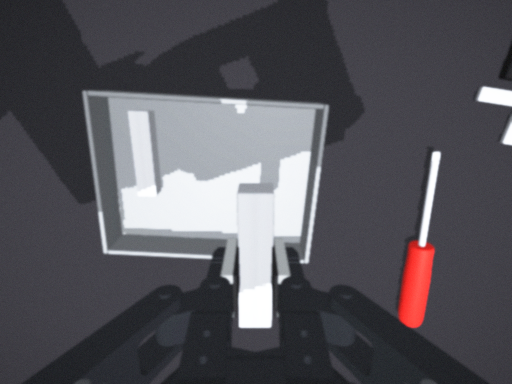

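The bar is held level over the free half; the other bar is at (143,150). I'm lowering it.

>>> {"name": "jog_arm", "arguments": {
  "increments": [
    [[0,0,-0.045],[0,0,0],0],
    [[0,0,-0.045],[0,0,0],0],
    [[0,0,-0.03],[0,0,0],0],
    [[0,0,-0.01],[0,0,0],0],
    [[0,0,-0.005],[0,0,0],0],
    [[0,0,-0.001],[0,0,0],0],
    [[0,0,0],[0,0,0],0]
  ]
}}

```text
t: 10.8
ee_pos: [0.5057, 0.375, 0.011]
eef_rot: [0.702, 0.712, 0.001, 0.001]
force: [-0.1, -0.1, -2.0]
gripper_width: 0.0162
grip_force: 60.2
```

>>> {"name": "jog_arm", "arguments": {
  "increments": [
    [[0,0,0],[0,0,0],0.45],
    [[0,0,0],[0,0,0],0.45],
    [[0,0,0],[0,0,0],0.45],
    [[0,0,0.02],[0,0,0],0.45],
    [[0,0,0.045],[0,0,0],0.45],
    [[0,0,0.045],[0,0,0],0.45],
    [[0,0,0.03],[0,0,0],1],
    [[0,0,0],[0,0,0],1]
  ]
}}

```text
t: 11.6
ee_pos: [0.5075, 0.3767, 0.1555]
eef_rot: [0.702, 0.713, 0.006, 0.002]
force: [1.4, 0.4, 0.5]
gripper_width: 0.0663
grip_force: 0.0
```

Run:
```python
from h import *
snap('wrist','w6'); st()
```

```text
t 11.65 p [0.5059 0.3758 0.1527] yang 0.88 z [ 0.006  0.003 -1.   ] F [ 0.1 -0.3  0.3] T [0.01 0.02 0.04] w 0.0727 g 0.0 q [ 0.46  0.62  1.5  -0.    1.01  0.45]
```

View pics/w6.png

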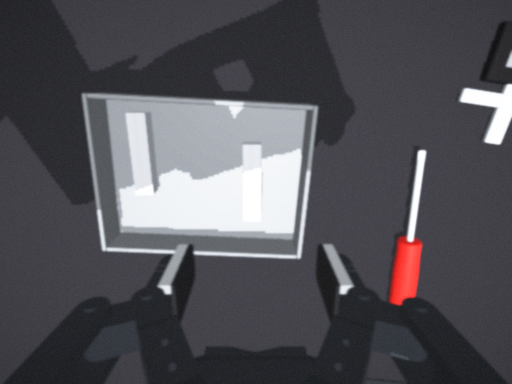

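Bar placed flat at (252,183). Now the block.

>>> {"name": "jog_arm", "arguments": {
  "increments": [
    [[-0.006,-0.045,0],[0,0,0.02],1],
    [[-0.006,-0.045,0],[0,0,0.02],1],
    [[-0.006,-0.045,0],[0,0,0.02],1],
    [[-0.006,-0.045,0],[0,0,0.02],1],
    [[-0.006,-0.045,0],[0,0,0.02],1],
    [[-0.006,-0.045,0],[0,0,0.02],1],
    [[-0.006,-0.045,0],[0,0,0.02],1],
    [[-0.006,-0.045,0],[0,0,0.017],1]
  ]
}}

```text
t: 12.45
ee_pos: [0.4548, 0.0134, 0.1485]
eef_rot: [0.643, 0.766, -0.001, -0.001]
force: [1.0, -0.4, 1.1]
gripper_width: 0.0852
grip_force: 0.0
```

>>> {"name": "jog_arm", "arguments": {
  "increments": [
    [[-0.006,-0.045,0],[0,0,0],1],
    [[-0.009,-0.041,0],[0,0,0],1],
    [[0,0,0],[0,0,0],1],
    [[0,0,0],[0,0,0],1]
  ]
}}

```text
t: 12.85
ee_pos: [0.4403, -0.0716, 0.1486]
eef_rot: [0.645, 0.764, -0.0, -0.001]
force: [0.5, 0.8, 0.5]
gripper_width: 0.0853
grip_force: 0.0
```

Run:
```python
from h import *
snap('wrist','w7'); st()
print(proj('w7',[.4407,-.0713,.04]))
a=cv2.imread('pics/w7.png',0); m=(a>140).astype('uint8')
for c in cv2.findContours(m,0,1)[0]:
    if cv2.contourArea(c)>1500:
        r=cv2.minAreaRect(c); print(r); print([ray('w7',*p,.04)[:2] for p in cv2.boxPoints(r)], ray('w7',*r[0],.04))
```

```text
t 12.9 p [ 0.4404 -0.0707  0.1487] yang 9.8 z [-0.002  0.001 -1.   ] F [-0.3  0.1 -1.6] T [ 0.03 -0.03 -0.05] w 0.0856 g 0.0 q [-0.41  0.43  1.95  0.    0.76 -0.58]
[255.2 189.3]
((255.5, 182.5), (121.0, 53.0), 90.0)
[array([ 0.4088, -0.0161]), array([ 0.4529, -0.0086]), array([ 0.4756, -0.1212]), array([ 0.4249, -0.1298])] [ 0.4399 -0.0649  0.04  ]
((467.47705078125, 157.76866149902344), (151.32923889160156, 250.4610137939453), 24.39373779296875)
[array([ 0.537, -0.108]), array([0.5618, 0.0917]), array([0.6874, 0.0688]), array([ 0.6996, -0.1549])] [ 0.6193 -0.0112  0.04  ]
```

View pics/w7.png

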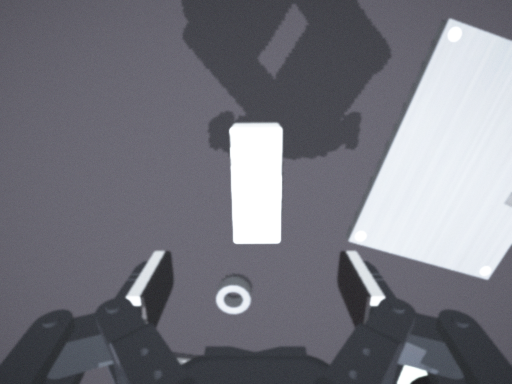

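Block lies aligned between the fingers, with its top face at cols 231–282 and rows 130–243, matching the prediction. I'm descending to grip it.

>>> {"name": "jog_arm", "arguments": {
  "increments": [
    [[0,0,-0.04],[0,0,0],1],
    [[0,0,-0.045],[0,0,0],1],
    [[0,0,-0.035],[0,0,0],1],
    [[0,0,-0.015],[0,0,0],1],
    [[0,0,-0.009],[0,0,0],1],
    [[0,0,0],[0,0,0],0.3],
    [[0,0,0],[0,0,0],0],
    [[0,0,0],[0,0,0],0]
  ],
  "newtons": 100
}}

```text
t: 13.7
ee_pos: [0.4417, -0.071, 0.0063]
eef_rot: [0.643, 0.766, 0.0, 0.001]
force: [-0.5, -1.5, 1.9]
gripper_width: 0.0438
grip_force: 1.8
```

>>> {"name": "jog_arm", "arguments": {
  "increments": [
    [[0,0,0],[0,0,0],0],
    [[0,0,0],[0,0,0],0],
    [[0,0,0],[0,0,0],0],
    [[0,0,0.02],[0,0,0],0],
    [[0,0,0.03],[0,0,0],0],
    [[0,0,0.03],[0,0,0],0],
    [[0,0,0],[0,0,0],0]
  ]
}}

```text
t: 14.4
ee_pos: [0.4432, -0.072, 0.0884]
eef_rot: [0.644, 0.765, 0.001, 0.004]
force: [0.4, -1.3, -4.3]
gripper_width: 0.0429
grip_force: 103.1
```

Run:
```python
from h import *
st()
```

```text
t 14.4 p [ 0.4432 -0.072   0.0884] yang 9.86 z [ 0.007 -0.003 -1.   ] F [ 0.4 -1.3 -4.3] T [-0.01 -0.09 -0.02] w 0.0429 g 103.1 q [-0.41  0.55  2.   -0.    0.58 -0.58]
```

>>> {"name": "jog_arm", "arguments": {
  "increments": [
    [[0.045,0.0118,0],[0,0,-0.0581],0],
    [[0.045,0.0118,0],[0,0,-0.0581],0],
    [[0.045,0.0118,0],[0,0,-0.0581],0],
    [[0.045,0.0118,0],[0,0,-0.0581],0],
    [[0.045,0.0118,0],[0,0,-0.0581],0],
    [[0,0,0],[0,0,0],0],
    [[0,0,0],[0,0,0],0],
    [[0,0,0],[0,0,0],0]
  ]
}}

```text
t: 15.2
ee_pos: [0.6635, -0.012, 0.0834]
eef_rot: [0.748, 0.664, -0.002, -0.002]
force: [0.2, -0.1, -4.2]
gripper_width: 0.0426
grip_force: 103.5
```

Run:
```python
from h import *
st(); snap('wrist','w8')
a=cv2.imread('pics/w8.png'); cv2.imwrite('pics/w8b.png',cv2.resize(a,(800,600),interpolation=2))
```

```text
t 15.2 p [ 0.6635 -0.012   0.0834] yang -6.79 z [-0.005  0.001 -1.   ] F [ 0.2 -0.1 -4.2] T [-0.03  0.07  0.01] w 0.0426 g 103.5 q [-0.19  0.76  1.44 -0.    0.95 -0.07]
```

View pics/w8b.png

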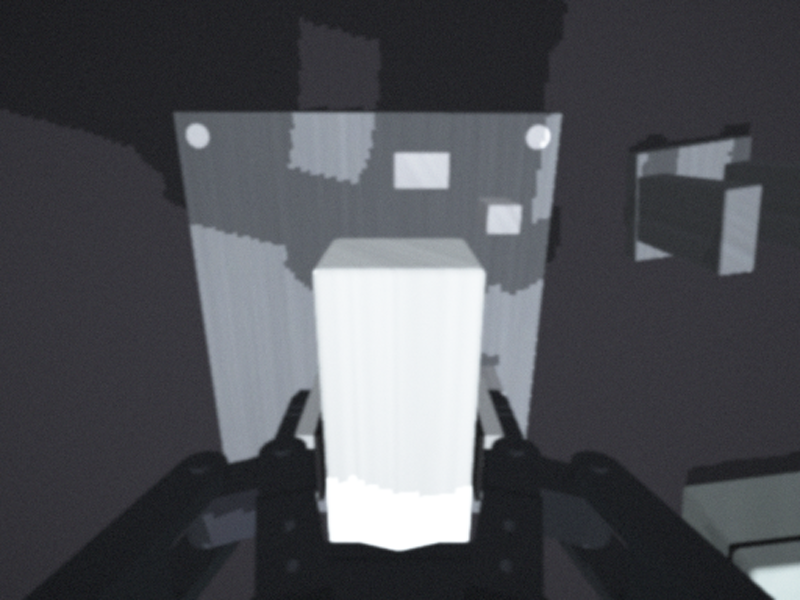

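The picture shows the held block with its +y end's top edge from (316,270) to (485,268), level with the end stop's face at (394–449,188) and the side post's face at (487,205–234). I'll measure the remaining gaps.

Run:
```python
from h import *
s=.64; R=lambda u,v,z:ray('w8',(u+.5)*s-.5,(v+.5)*s-.5,z)
th=np.radians(-6.8); M=np.array([[np.cos(th),np.sin(th)],[-np.sin(th),np.cos(th)]])
o=np.array([.6635,-.012])
J=lambda p:(M@(p[:2]-o)).round(4)
print('block end top',J(R(316,270,.1175)),J(R(485,268,.1175)))
print('block end bottom',J(R(334,240,.0775)),J(R(466,240,.0775)))
print('endstop face',J(R(394,188,.04)),J(R(449,188,.04)))
print('side face',J(R(487,205,.04)),J(R(487,234,.04)))
print('plate top corners',J(R(175,113,.012)),J(R(562,114,.012)))
```

```text
block end top [-0.0199  0.0547] [0.0219 0.0554]
block end bottom [-0.0211  0.0541] [0.0226 0.0542]
endstop face [-0.0017  0.0675] [0.0203 0.0675]
side face [0.0358 0.0609] [0.0365 0.0491]
plate top corners [-0.0977  0.0968] [0.0712 0.0964]
```

>>> {"name": "jog_arm", "arguments": {
  "increments": [
    [[0,0,-0.03],[0,0,0],0],
    [[0,0,-0.02],[0,0,0],0],
    [[0,0,-0.009],[0,0,0],0],
    [[0,0,-0.003],[0,0,0],0],
    [[0,0,0],[0,0,0],0],
    [[0,0,0],[0,0,0],0],
    [[0,0,0],[0,0,0],0]
  ]
}}

```text
t: 15.95
ee_pos: [0.6672, -0.0124, 0.0247]
eef_rot: [0.748, 0.664, 0.001, 0.001]
force: [-0.2, -0.4, -3.9]
gripper_width: 0.0424
grip_force: 103.7
```

Run:
```python
from h import *
st()
```

```text
t 15.95 p [ 0.6672 -0.0124  0.0247] yang -6.79 z [ 0.002 -0.    -1.   ] F [-0.2 -0.4 -3.9] T [-0.01 -0.05 -0.02] w 0.0424 g 103.7 q [-0.19  0.84  1.45 -0.    0.85 -0.07]
```

>>> {"name": "jog_arm", "arguments": {
  "increments": [
    [[0,0,-0.004],[0,0,0],0],
    [[0,0,-0.001],[0,0,0],0],
    [[0,0,0],[0,0,0],0],
    [[0,0,0],[0,0,0],0]
  ]
}}

```text
t: 16.35
ee_pos: [0.6665, -0.0122, 0.0188]
eef_rot: [0.748, 0.664, 0.0, 0.0]
force: [-0.8, 0.6, -0.1]
gripper_width: 0.0429
grip_force: 103.8
```

>>> {"name": "jog_arm", "arguments": {
  "increments": [
    [[0,0,-0.001],[0,0,0],0],
    [[0,0,0],[0,0,0],0],
    [[0,0,0],[0,0,0],0]
  ]
}}

```text
t: 16.65
ee_pos: [0.6665, -0.0122, 0.0188]
eef_rot: [0.748, 0.664, 0.0, 0.0]
force: [-2.6, 0.7, 6.2]
gripper_width: 0.0427
grip_force: 105.0
```

>>> {"name": "jog_arm", "arguments": {
  "increments": [
    [[0,0,-0.001],[0,0,0],0],
    [[0,0,0],[0,0,0],0],
    [[0,0,0],[0,0,0],0]
  ]
}}

```text
t: 16.95
ee_pos: [0.6665, -0.0122, 0.0188]
eef_rot: [0.748, 0.664, 0.0, 0.0]
force: [-4.9, 0.5, 9.8]
gripper_width: 0.0424
grip_force: 105.6
```

>>> {"name": "jog_arm", "arguments": {
  "increments": [
    [[0.004,-0.0005,0.001],[0,0,0],0],
    [[0.004,-0.0005,0],[0,0,0],0],
    [[0.004,-0.0005,0],[0,0,0],0],
    [[0,0,0],[0,0,0],0],
    [[0,0,0],[0,0,0],0]
  ]
}}

```text
t: 17.45
ee_pos: [0.6767, -0.0134, 0.0188]
eef_rot: [0.748, 0.664, -0.001, -0.002]
force: [-7.6, 1.5, 11.3]
gripper_width: 0.0425
grip_force: 105.4
```

>>> {"name": "jog_arm", "arguments": {
  "increments": [
    [[0.002,-0.0002,0],[0,0,0],0],
    [[0,0,0],[0,0,0],0],
    [[0,0,0],[0,0,0],0]
  ]
}}

```text
t: 17.75
ee_pos: [0.6767, -0.0134, 0.0189]
eef_rot: [0.748, 0.664, -0.003, -0.003]
force: [-11.6, 0.7, 14.1]
gripper_width: 0.0427
grip_force: 106.0
```

>>> {"name": "jog_arm", "arguments": {
  "increments": [
    [[0.001,-0.0001,0],[0,0,0],0],
    [[0,0,0],[0,0,0],0],
    [[0,0,0],[0,0,0],0]
  ]
}}

```text
t: 18.05
ee_pos: [0.6767, -0.0134, 0.0189]
eef_rot: [0.748, 0.663, -0.003, -0.004]
force: [-12.7, 1.7, 15.3]
gripper_width: 0.0429
grip_force: 106.2
```

Run:
```python
from h import *
st()
```

```text
t 18.05 p [ 0.6767 -0.0134  0.0189] yang -6.87 z [-0.01   0.002 -1.   ] F [-12.7   1.7  15.3] T [-0.04  1.6  -0.43] w 0.0429 g 106.2 q [-0.18  0.86  1.41 -0.    0.88 -0.06]
```

>>> {"name": "jog_arm", "arguments": {
  "increments": [
    [[0.0005,0.004,0],[0,-0.005,0],0],
    [[0.0005,0.004,0],[0,-0.005,0],0],
    [[0.0003,0.002,0],[0,0,0],0],
    [[0,0,0],[0,0,0],0],
    [[0,0,0],[0,0,0],0]
  ]
}}

```text
t: 18.55
ee_pos: [0.6777, -0.0061, 0.0188]
eef_rot: [0.748, 0.663, -0.001, 0.0]
force: [-13.5, -7.0, 15.4]
gripper_width: 0.0426
grip_force: 105.8
```

>>> {"name": "jog_arm", "arguments": {
  "increments": [
    [[0.0002,0.002,0],[0,0,0],0],
    [[0,0,0],[0,0,0],0],
    [[0,0,0],[0,0,0],0]
  ]
}}

```text
t: 18.85
ee_pos: [0.6779, -0.0046, 0.0188]
eef_rot: [0.748, 0.663, -0.001, 0.0]
force: [-13.8, -7.6, 15.3]
gripper_width: 0.0427
grip_force: 105.8
```

>>> {"name": "jog_arm", "arguments": {
  "increments": [
    [[0.0001,0.001,0],[0,0,0],0],
    [[0,0,0],[0,0,0],0],
    [[0,0,0],[0,0,0],0]
  ]
}}

```text
t: 19.15
ee_pos: [0.678, -0.0038, 0.0188]
eef_rot: [0.748, 0.663, -0.001, 0.001]
force: [-14.7, -8.5, 15.9]
gripper_width: 0.0427
grip_force: 105.8
```

Run:
```python
from h import *
st()
```

```text
t 19.15 p [ 0.678  -0.0038  0.0188] yang -6.88 z [-0.001 -0.002 -1.   ] F [-14.7  -8.5  15.9] T [-1.18  1.91 -0.62] w 0.0427 g 105.8 q [-0.17  0.86  1.42 -0.    0.86 -0.05]
```

>>> {"name": "jog_arm", "arguments": {
  "increments": [
    [[0.0002,0.002,0],[0,0,0],0],
    [[0,0,0],[0,0,0],0],
    [[0,0,0],[0,0,0],0]
  ]
}}

```text
t: 19.45
ee_pos: [0.6782, -0.0017, 0.0188]
eef_rot: [0.748, 0.663, -0.001, 0.001]
force: [-14.0, -7.2, 15.3]
gripper_width: 0.0428
grip_force: 105.8
```

>>> {"name": "jog_arm", "arguments": {
  "increments": [
    [[0.0002,0.002,0],[0,0,0],0],
    [[0,0,0],[0,0,0],0],
    [[0,0,0],[0,0,0],0]
  ]
}}

```text
t: 19.75
ee_pos: [0.6783, -0.0016, 0.0188]
eef_rot: [0.748, 0.663, -0.002, 0.001]
force: [-14.9, -13.4, 14.9]
gripper_width: 0.0432
grip_force: 106.0
```

>>> {"name": "jog_arm", "arguments": {
  "increments": [
    [[0.0002,0.002,0],[0,0,0],0],
    [[0,0,0],[0,0,0],0],
    [[0,0,0],[0,0,0],0]
  ]
}}

```text
t: 20.05
ee_pos: [0.6783, -0.0016, 0.0188]
eef_rot: [0.748, 0.664, -0.003, 0.002]
force: [-16.5, -18.6, 15.4]
gripper_width: 0.0422
grip_force: 106.1
```

Run:
```python
from h import *
st()
```

```text
t 20.05 p [ 0.6783 -0.0016  0.0188] yang -6.86 z [-0.002 -0.007 -1.   ] F [-16.5 -18.6  15.4] T [-2.31  2.09 -0.6 ] w 0.0422 g 106.1 q [-0.16  0.86  1.42 -0.01  0.86 -0.04]
```

Both stops are reached, at the predicted position. Tz of −0.6 says only the −y post carries load, so I'll turn the block slightly clockwise until both posts do.

>>> {"name": "jog_arm", "arguments": {
  "increments": [
    [[0.001,0,0],[0.006,0,-0.004],0],
    [[0,0,0],[0,0,0],0],
    [[0,0,0],[0,0,0],0]
  ]
}}

```text
t: 20.35
ee_pos: [0.6782, -0.0015, 0.0188]
eef_rot: [0.749, 0.663, -0.002, -0.001]
force: [-18.4, -18.0, 16.2]
gripper_width: 0.0425
grip_force: 106.1
```

```bash
python3 -c "
from h import *
st()"
```

```text
t 20.35 p [ 0.6782 -0.0015  0.0188] yang -6.96 z [-0.004 -0.002 -1.   ] F [-18.4 -18.   16.2] T [-2.67  2.32 -0.27] w 0.0425 g 106.1 q [-0.17  0.86  1.41 -0.    0.87 -0.04]
```

>>> {"name": "jog_arm", "arguments": {
  "increments": [
    [[0.001,0,0],[0,0,-0.006],0],
    [[0,0,0],[0,0,0],0],
    [[0,0,0],[0,0,0],0]
  ]
}}

```text
t: 20.65
ee_pos: [0.6782, -0.0015, 0.0188]
eef_rot: [0.75, 0.662, -0.003, -0.001]
force: [-19.8, -18.5, 19.0]
gripper_width: 0.0427
grip_force: 106.4
```

```bash
python3 -c "
from h import *
st()"
```

```text
t 20.65 p [ 0.6782 -0.0015  0.0188] yang -7.11 z [-0.007 -0.003 -1.   ] F [-19.8 -18.5  19. ] T [-2.54  2.52  0.33] w 0.0427 g 106.4 q [-0.16  0.86  1.41 -0.    0.87 -0.04]
```

>>> {"name": "jog_arm", "arguments": {
  "increments": [
    [[0.001,0.001,0],[0,0,-0.006],0],
    [[0,0,0],[0,0,0],0],
    [[0,0,0],[0,0,0],0]
  ]
}}

```text
t: 20.95
ee_pos: [0.6782, -0.0015, 0.0189]
eef_rot: [0.75, 0.661, -0.005, -0.001]
force: [-22.1, -21.3, 20.3]
gripper_width: 0.0426
grip_force: 106.7
```

```bash
python3 -c "
from h import *
st()"
```

```text
t 20.95 p [ 0.6782 -0.0015  0.0189] yang -7.26 z [-0.009 -0.005 -1.   ] F [-22.1 -21.3  20.3] T [-2.92  2.79  0.96] w 0.0426 g 106.7 q [-0.16  0.86  1.41 -0.01  0.87 -0.03]
```

>>> {"name": "jog_arm", "arguments": {
  "increments": [
    [[0,0,0],[0.004,-0.008,0.009],0],
    [[0,0,0],[0,0,0],0],
    [[0,0,0],[0,0,0],0],
    [[0,0,0],[0,0,0],0]
  ]
}}

```text
t: 21.35
ee_pos: [0.6783, -0.0014, 0.0188]
eef_rot: [0.749, 0.663, -0.0, -0.001]
force: [-22.2, -20.4, 20.1]
gripper_width: 0.0425
grip_force: 106.6
```

```bash
python3 -c "
from h import *
st()"
```

```text
t 21.35 p [ 0.6783 -0.0014  0.0188] yang -7.0 z [-0.001  0.001 -1.   ] F [-22.2 -20.4  20.1] T [-3.23  3.05 -0.02] w 0.0425 g 106.6 q [-0.17  0.86  1.42  0.    0.86 -0.04]
```

>>> {"name": "jog_arm", "arguments": {
  "increments": [
    [[0.0005,0,0],[0,0,0],0],
    [[0,0,0],[0,0,0],0],
    [[0,0,0],[0,0,0],0],
    [[0,0,0],[0,0,0],0],
    [[0,0,0],[0,0,0],0]
  ]
}}

```text
t: 21.85
ee_pos: [0.6783, -0.0014, 0.0188]
eef_rot: [0.749, 0.663, -0.001, -0.001]
force: [-23.1, -21.2, 20.4]
gripper_width: 0.0428
grip_force: 106.7
```

```bash
python3 -c "
from h import *
st(); print(manip.hand_in())"
```

```text
t 21.85 p [ 0.6783 -0.0014  0.0188] yang -7.0 z [-0.002  0.001 -1.   ] F [-23.1 -21.2  20.4] T [-3.25  3.11 -0.03] w 0.0428 g 106.7 q [-0.17  0.86  1.42  0.    0.86 -0.04]
the job is handed in; nothing more can be done
None
```

I handed the job in at 21.85 s: the round piece and the bar are in their matching trays, and the block is still gripped and pressed into the corner at about 20 N against the side stops and 24 N against the end stop; position and forces (no final picture) show it home on both side posts.

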